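# Start the long cycle on the tea-ware steriliser

### The job

The tea-ware in the steriliser's open drawer is ready for its long cycle. With the fingertips, push the drawer fully home, then press the raised near half of the mains rocker (the leftmost control seen from the robot) fully down to switch it on, then press the bar-shaped long-cycle key all the way down so that it stays down, and last press the round start button all the way in and let it come up again. Only push and press: lift nothing, do not press the square key, keep the bowl and the cup upright in the drawer, and leave the other tea things where they stand.

Things in the scene. Friction and masses are not known exactly. Their poses are not given: they have to be found in the camera images.
- steriliser: white box fixed to the counter, 240 mm deep (its x), 340 wide (its y), flat top 170 mm up. Origin: centre of underside; x runs from the drawer front (robot side) to the back, y to the robot's left. Along the top's front edge a 2 mm aluminium strip carries black controls in a row at x = -85 mm, pressed straight down: rocker at y = +118, square key +52, bar key -16, round button -95
- drawer (a joint): drawer opening in m: 0 home, 0.13 wide open; slides out of the front (-x of the steriliser), starts 70 to 105 mm open, stays where left, takes about 3 N to slide. Front panel without handle: 336 mm wide, 16 thick, from 12 to 150 mm above the counter; when home its outer face is 136 mm in front of the steriliser's centre
- drawer_face (a point): point on the outer face of the drawer's front panel, midway along it, 125 mm above the counter (25 mm below the panel's upper edge); moves with the drawer
- mains (a joint): mains rocker, 34 mm long (along the steriliser's x), 24 wide, pivot at its middle: 0 off (half nearest the robot stands up, its edge about 10 mm above the strip), 0.32 rad on (end stop; near half level, about 5 mm above the strip, far half up). Pressed at the near end it takes about 3 N; stays where left
- mains_near (a point): point to press for switching on: 13 mm from the rocker's pivot towards the robot, in the middle of its width, at the height of the near half's surface when it is on (177.5 mm above the counter); fixed to the steriliser
- short_key (a joint): square short-cycle key, 18 x 18 mm: 0 up, 0.005 m down, stays where it is left; to be left up
- short_key_top (a point): centre of the top of the square short-cycle key, 181 mm above the counter when up
- long_key (a joint): bar-shaped long-cycle key, 40 mm wide (across, along the steriliser's y) x 18 mm: 0 up, 0.005 m fully down; takes about 3 N and stays down where it is left
- long_key_top (a point): centre of the top of the bar-shaped long-cycle key, 181 mm above the counter when up
- start (a joint): round start button, 32 mm across: 0 up, 0.005 m fully down; a spring takes 2 N to begin and 5 N at the bottom, and brings it up again
- start_top (a point): centre of the top of the round start button, 181 mm above the counter when up
- bowl: shallow yellow-glazed bowl, 110 mm across, 42 mm high, standing loose in the left part of the drawer (drawer floor 30 mm above the counter); origin at the centre of its underside
- cup: white ceramic cup, 66 mm across, 55 mm high, standing loose in the right part of the drawer; origin at the centre of its underside
- caddy: lidded steel tea caddy, 68 mm across, 90 mm high, standing upright on the rear left of the steriliser's top; bystander. Origin at the centre of its underside
- tea_cup: white ceramic cup, 72 mm across, 62 mm high, on the rear right of the steriliser's top; bystander. Origin at the centre of its underside
- scoop: small wooden scoop, about 160 mm long and 40 mm wide, 22 mm high, lying on the steriliser's top just behind the control strip, roughly parallel to it; origin under its middle; bystander
- whisk: bamboo whisk standing on a white ceramic rest, 60 mm across, 140 mm high, on the counter left of the steriliser's front; bystander. Origin at the centre of its underside
- tea_tin: green tea tin with a steel lid, 74 mm across, 108 mm high, on the counter right of the steriliser's front; bystander. Origin at the centre of its underside
- chawan: terracotta tea bowl, 116 mm across, 72 mm high, on the counter well to the right of the steriliser; bystander. Origin at the centre of its underside

How it is judged:
By the outcome, as a careful person would: the job done as asked, in the order asked, and still so for the second after the job is handed in, with the robot touching nothing.
It also fails if it takes over 51 s, if anything falls off the work surface, if the arm or the gripper's body presses on something with over 40 N, if the wrist force passes 120 N, or if a joint passes its speed limit or range.

### The arm

A 7-joint arm with a two-finger parallel gripper is mounted at the origin on the work surface. World frame = base frame: x ahead of the robot, y to its left, z up, the work surface at z = 0. Lengths are in m, angles in rad, forces in N, time in s.
With the tool pointing down it reaches from about 0.425 to 0.925 m from the base axis. Payload 6.8 kg.
Tool frame: the origin (TCP) lies at the very end of the fingers, on their centre line; the grasp point (between the pads) lies 19 mm behind it; z points along the fingers, y is the line along which they close (so a half turn about z gives the same grasp; the last joint's range is limited). The gripper opens to 85 mm and grips with 20 to 120 N. Pads are 22 mm wide; open, the fingers measure 114 mm over their backs; the gripper's body (76 mm by 85 mm) begins 54 mm behind the grasp point. The pads swing forward as they close: fully open they stand 13 mm farther back than shut.
Start: joints at [1.115, 0.477, 0.022, 1.555, -0.011, 1.109, -0.083], TCP at [0.23, -0.635, 0.231] pointing down, gripper open.
Joint ranges: [-2.96, 2.96], [-0.34, 2.1], [-1.41, 1.46], [0.24, 2.44], [-1.37, 4.51], [0.17, 1.92], [-2.96, 2.96]. Speed limits (rad/s): [2.39, 2.39, 3.14, 3.14, 3.14, 3.14, 3.14].

### API

Orientations are given as a unit quaternion [w, x, y, z].
In Python, from station import bot gives the robot as it stands.
- The arm moves only by the tool jog_arm, never from a script. Its argument "motion" is a list of rows, each a list of 7 numbers: the turn, a rotation vector about the tool's x, y, z in rad, then the shift along the tool's x, y, z in mm, then the finger opening in mm, from 0 to 85.4. A call has 1 to 10 rows; each row is the pose to reach, as a shift and turn from the pose commanded when the call began, along the tool's axes at that moment; what a row does not reach only later rows make up. A row lasts 1/8 s, in which the tool goes at most 62.5 mm and 10.7 degrees, less where a joint would pass 70% of its speed; a pose out of reach is approached as far as the arm can. A call with a gripper value outside its range is refused whole. The fingers move at their own pace and stop on an object; "grip_force" is the grip in N (left out, the last holds). Time passes only in rows, so rows that repeat a pose let the fingers close. It gives the time, the measured TCP pose, the force, the opening and the grip force at its end, in the units of the state.
- bot.get_obs(): the state, without advancing time (a new reading comes with each control period).
- bot.read_camera(name): name is "scene" or "top" or "wrist"; returns a dict with "pixels" (400x640x3 uint8, red, green, blue), "camera_matrix" (3x3 intrinsics, pixels), "distortion" ([k1, k2, p1, p2, k3] as OpenCV has them; the pictures are not rectified), "T" (4x4, takes a point from camera to world coordinates); the wrist camera has in their place "tool_from_camera" (4x4, takes a point from camera to tool coordinates, whose origin is the TCP and whose axes are the flange's). Camera axes: x right, y down, z forward; pixel columns grow to the right and rows downward; lengths in m; the calibration is good to about 2 mm. A picture is of the moment at which its call begins: read the wrist's pose just before it. There is no depth.
- bot.hand_in(): hands the job in; it is judged then, once.
Trained networks look in a picture, given as the dict that the camera call returned (one of the last four; its "shot" number tells which), for a name from the list of things; names that differ only in an ending like _2 or _b are one class to them, and where a whole thing is asked for, a point or a joint stands for the part that bears it (a point fixed in the world has none). Each returns a list of dicts, best first, with "score" (0 to 1); they miss things now and then, are a little off and sometimes report something else, mostly with a low value. They report only what shows in the picture. A call takes as long as a camera call.
- bot.spot_in(thing, picture): "xy" ([column, row] in pixels, amid what is visible of it).
- bot.tip_of(thing, picture): "xy" ([column, row] in pixels: a listed point, or the origin of a listed thing).
The state is a dict: "t": time; "q": joint angles; "joint_vel": joint speeds; "joint_torque": joint torques, N m; "eef_pos": TCP position; "tool_rot": TCP orientation; "contact_force": force on the tool from outside, world axes, zero at the start; "torque": the same for the moment, N m; "gripper_width": opening from 0.0 (shut) to 1.0 (fully open); "grasp_force": force on a finger pad.
Only numpy, scipy, OpenCV 4.12 (cv2) and the standard library are available. Lean on these libraries where they do the work, as an engineer would, in place of code of your own. Each camera call takes 0.05 s, during which the arm holds its last target. There are 200 camera calls.

## Working session

There is one attempt and no reset: what is moved stays moved. The work goes in short steps, Python scripts to look and compute and a tool call to move; the robot and the scene stay as the last step left them, time stands still between calls to the robot, and variables do not carry over. Pictures are saved under pics/ and viewed, at most 10 in all, crops included, and the job is handed in when it is done.

Besides the shell and the picture viewer there is one more tool, called after "Call:" as a command line: name --pt "numbers of a row" for each row, then --argument value for the rest. jog_arm: Moves the arm, as the interface text tells. Its arguments: {"type":"object","properties":{"motion":{"type":"array"},"grip_force":{"type":"number"}},"required":["motion"]}

```bash
mkdir -p pics; ls; cat > h.py <<'E'
import numpy as np, cv2
from station import bot
def ray(p,xy):
    K=np.array(p["camera_matrix"]);D=np.array(p["distortion"],float)
    u=cv2.undistortPoints(np.array([[xy]],float),K,D)[0,0]
    T=np.array(p["T"]);return T[:3,3],T[:3,:3]@np.array([u[0],u[1],1.])
def at(p,xy,z):
    o,d=ray(p,xy);return o+d*(z-o[2])/d[2]
def save(p,n): cv2.imwrite("pics/"+n,cv2.cvtColor(p["pixels"],cv2.COLOR_RGB2BGR))
Z=dict(mains_near=.1775,short_key_top=.181,long_key_top=.181,start_top=.181,drawer_face=.125)
E
cat > a.py <<'E'
from h import *
for c in ("scene","top"):
    p=bot.read_camera(c);save(p,c+"1.png");print(c,np.round(p["T"],3).tolist())
    for k,z in Z.items():
        for r in bot.tip_of(k,p)[:2]: print(k,round(r["score"],2),np.round(r["xy"],1),np.round(at(p,r["xy"],z),4))
o=bot.get_obs();print({k:np.round(v,3).tolist() for k,v in o.items()})
E
python3 a.py
```

```text
pics
scene [[-0.999, -0.033, 0.031, 0.583], [-0.045, 0.849, -0.526, 0.584], [-0.009, -0.527, -0.85, 1.213], [0.0, 0.0, 0.0, 1.0]]
mains_near 0.89 [305. 244.] [0.6566 0.0654 0.1775]
short_key_top 0.44 [288.  204.8] [ 0.7089 -0.0471  0.181 ]
short_key_top 0.42 [309.7 219.5] [ 0.6486 -0.0045  0.181 ]
long_key_top 0.43 [320.1 199.8] [ 0.6243 -0.0662  0.181 ]
start_top 0.44 [326.2 178.3] [ 0.6107 -0.1368  0.181 ]
drawer_face 0.74 [360.6 230.4] [ 0.5125 -0.0079  0.125 ]
top [[0.003, -0.993, 0.117, 0.494], [-1.0, -0.004, -0.005, -0.065], [0.006, -0.117, -0.993, 1.41], [0.0, 0.0, 0.0, 1.0]]
mains_near 0.58 [275.6 192.2] [0.6615 0.0596 0.1775]
short_key_top 0.39 [297.1 198.1] [0.6454 0.0018 0.181 ]
long_key_top 0.63 [325.9 205. ] [ 0.6273 -0.0747  0.181 ]
start_top 0.51 [352.4 212.5] [ 0.6075 -0.1449  0.181 ]
drawer_face 0.94 [309.3 246.2] [ 0.5194 -0.0299  0.125 ]
drawer_face 0.2 [326.7 207. ] [ 0.6278 -0.0774  0.125 ]
{'t': 0.6, 'q': [1.115, 0.477, 0.022, 1.555, -0.011, 1.109, -0.083], 'joint_vel': [-0.001, 0.0, 0.0, 0.001, -0.0, -0.001, -0.0], 'joint_torque': [-0.001, -59.601, 1.605, -28.142, 0.012, 0.002, 0.0], 'eef_pos': [0.23, -0.635, 0.231], 'tool_rot': [0.0, 0.985, 0.173, 0.0], 'contact_force': [-0.607, 0.485, 0.667], 'torque': [0.066, -0.007, -0.021], 'grasp_force': 0.0, 'gripper_width': 0.997}
```

View pics/scene1.png

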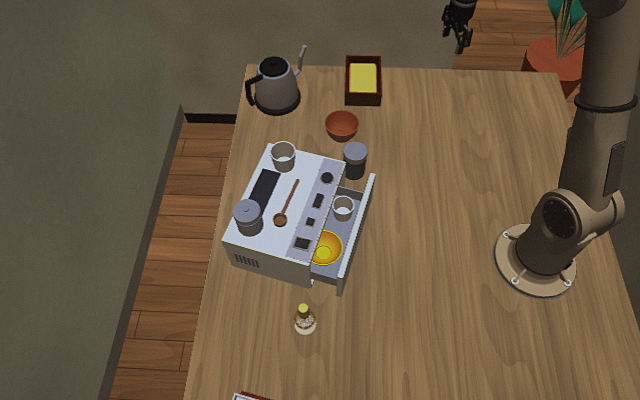

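View pics/top1.png

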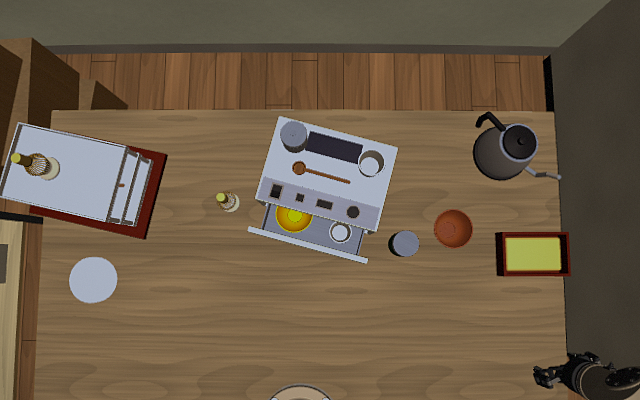

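The top view shows the row of controls from left to right: rocker at (276,191), square key (300,197), bar key (325,204) and round button (353,212). The drawer is open, with the bowl at (294,218) and the cup at (341,232). In the scene view, the first candidate for the square key (288,205) is the scoop, so it is false. I'll fit the pose next.

```bash
cat >> h.py <<'E'
from scipy.optimize import least_squares
from scipy.spatial.transform import Rotation as R
L=dict(mains_near=(-.098,.118),short_key_top=(-.085,.052),long_key_top=(-.085,-.016),start_top=(-.085,-.095))
def fit(obs): # list of (name, world xy)
    def f(v):
        c,s=np.cos(v[2]),np.sin(v[2])
        return np.concatenate([(v[:2]+np.array([[c,-s],[s,c]])@L[n]-w)*1e3 for n,w in obs])
    r=least_squares(f,[.72,-.05,-.25],loss="soft_l1",f_scale=3);return r.x,f(r.x).reshape(-1,2)
def w(v,p): c,s=np.cos(v[2]),np.sin(v[2]);return np.array(v[:2])+np.array([[c,-s],[s,c]])@p
def rel(target,yaw=None): # shift in tool axes (mm), yaw turn about tool z
    o=bot.get_obs();q=np.array(o["tool_rot"]);r=R.from_quat(q[[1,2,3,0]])
    d=r.inv().apply(np.array(target)-o["eef_pos"])*1e3
    x=r.apply([1,0,0]);a=np.arctan2(x[1],x[0]);return np.round(d,1),(None if yaw is None else round(float(a-yaw),3)),round(float(a),4)
E
cat > b.py <<'E'
from h import *
obs=[]
for c in ("scene","top"):
    p=bot.read_camera(c);one=[]
    for k in L:
        c2=[at(p,r["xy"],Z[k])[:2] for r in bot.tip_of(k,p)]
        if k=="short_key_top": c2=[x for x in c2 if x[0]<.68]
        if c2: one.append((k,c2[0]))
    obs+=one;v,e=fit(one);print(c,np.round(v,4),np.round(e,1).tolist())
v,e=fit(obs);print(np.round(v,4))
for f in bot.tip_of("drawer_face",p)[:1]:
    d=at(p,f["xy"],.125)[:2]-v[:2];c,s=np.cos(v[2]),np.sin(v[2]);print("face local",d@[c,s],d@[-s,c])
for x in(-.30,-.136): print(w(v,(x,0)))
print(rel([*w(v,(-.30,0)),.2],v[2]))
E
python3 b.py
```

```text
scene [ 0.7209 -0.0648 -0.2648] [[0.8, 3.1], [0.7, 0.0], [-19.4, -133.2], [1.7, 0.9]]
top [ 0.7187 -0.0792 -0.2733] [[-0.7, 2.2], [5.1, -1.5], [-2.4, -0.4]]
[ 0.7201 -0.0691 -0.2668]
face local -0.20516790590872447 -0.014595236758835813
[0.43072188 0.01001992]
[ 0.58892057 -0.03321402]
(array([ 408.3, -537.7,   31.3]), 0.614, 0.3477)
```

Call:
jog_arm --pt "0 0 0.15 40 -50 0 0" --pt "0 0 0.3 80 -102 0 0" --pt "0 0 0.45 120 -154 0 0" --pt "0 0 0.6 165 -210 0 0" --pt "0 0 0.614 205 -265 0 0" --pt "0 0 0.614 246 -320 10 0" --pt "0 0 0.614 287 -375 20 0" --pt "0 0 0.614 328 -430 30 0" --pt "0 0 0.614 370 -485 30 0" --pt "0 0 0.614 405 -535 30 0" --grip_force 20

```text
t: 2.4
eef_pos: [0.4158, -0.0377, 0.2027]
tool_rot: [0.0, 0.991, -0.133, 0.001]
contact_force: [2.4, 0.3, -0.2]
gripper_width: 0.003
grasp_force: 0.0
```

```bash
cat > c.py <<'E'
from h import *
import sys
o=bot.get_obs();print(np.round(o["eef_pos"],4),o["t"])
q=np.array(o["tool_rot"]);T=np.eye(4);T[:3,:3]=R.from_quat(q[[1,2,3,0]]).as_matrix();T[:3,3]=o["eef_pos"]
obs=[]
for c in ("wrist","top"):
    p=bot.read_camera(c);one=[]
    if c=="wrist": p["T"]=T@np.array(p["tool_from_camera"])
    for k in Z:
        for r in bot.tip_of(k,p)[:1]:
            x=at(p,r["xy"],Z[k])[:2];print(c,k,round(r["score"],2),np.round(r["xy"],1),np.round(x,4))
            if k in L: one.append((k,x))
    save(p,c+sys.argv[1]+".png")
    if len(one)>1: v,e=fit(one);print(c,np.round(v,4),np.round(e,1).tolist())
E
python3 c.py 2
```

```text
[ 0.4158 -0.0377  0.2027] 2.4
wrist drawer_face 0.92 [255.5  87. ] [ 0.5163 -0.0205]
top mains_near 0.72 [274.6 196.2] [0.6508 0.0621]
top short_key_top 0.52 [298.9 197.1] [ 0.6481 -0.0029]
top long_key_top 0.65 [325.4 204.5] [ 0.6286 -0.0734]
top start_top 0.53 [356.8 211.4] [ 0.6105 -0.1566]
top drawer_face 0.79 [309.3 246.5] [ 0.5186 -0.0299]
top [ 0.7164 -0.0779 -0.249 ] [[-0.3, -1.5], [-1.3, -3.7], [1.5, 0.9], [0.1, 7.6]]
```

Call:
jog_arm --pt "0 0 0 6 -22 30 0" --pt "0 0 0 12 -44 78 0" --pt "0 0 0 30 -44 78 0" --pt "0 0 0 50 -44 78 0" --pt "0 0 0 60 -44 78 0" --pt "0 0 0 70 -44 78 0" --pt "0 0 0 80 -44 78 0" --pt "0 0 0 88 -44 78 0" --pt "0 0 0 96 -44 78 0" --pt "0 0 0 104 -44 78 0"

```text
t: 4.25
eef_pos: [0.5273, -0.0246, 0.1244]
tool_rot: [0.0, 0.991, -0.133, -0.0]
contact_force: [-1.9, 0.0, 1.6]
gripper_width: -0.001
grasp_force: 1.4
```

Call:
jog_arm --pt "0 0 0 7 0 0 0" --pt "0 0 0 14 0 0 0" --pt "0 0 0 21 0 0 0" --pt "0 0 0 27 0 0 0" --pt "0 0 0 33 0 0 0" --pt "0 0 0 38 0 0 0" --pt "0 0 0 42 0 0 0" --pt "0 0 0 45 0 0 0"

```text
t: 5.25
eef_pos: [0.5708, -0.0363, 0.1244]
tool_rot: [0.0, 0.991, -0.133, -0.0]
contact_force: [-2.5, 0.7, 0.6]
gripper_width: 0.004
grasp_force: 1.3
```

Call:
jog_arm --pt "0 0 0 3 0 0 0" --pt "0 0 0 5 0 0 0" --pt "0 0 0 7 0 0 0" --pt "0 0 0 7 0 0 0"

```text
t: 5.75
eef_pos: [0.5757, -0.0376, 0.1244]
tool_rot: [0.0, 0.991, -0.133, -0.002]
contact_force: [-8.1, 0.9, 5.8]
gripper_width: -0.001
grasp_force: 4.3
```

Call:
jog_arm --pt "0 0 0 3 0 0 0" --pt "0 0 0 6 0 0 0" --pt "0 0 0 6 0 0 0"

```text
t: 6.12
eef_pos: [0.5756, -0.0375, 0.1234]
tool_rot: [0.001, 0.991, -0.132, -0.008]
contact_force: [-25.5, 5.2, 17.2]
gripper_width: 0.002
grasp_force: 13.3
```

Call:
jog_arm --pt "0 0 0 -10 0 0 0" --pt "0 0 0 -40 0 0 0" --pt "0 0 0 -50 0 -40 0" --pt "0 0 0 -50 0 -90 0" --pt "0 0 0 -30 0 -140 0" --pt "0 0 0 -10 0 -150 0" --pt "0 0 0 -10 0 -150 0"

```text
t: 7.0
eef_pos: [0.5758, -0.0376, 0.276]
tool_rot: [-0.0, 0.991, -0.133, 0.002]
contact_force: [-0.5, -0.1, -0.3]
gripper_width: 0.0
grasp_force: 0.0
```

```bash
python3 c.py 3
```

```text
[ 0.5758 -0.0376  0.276 ] 7.0
wrist mains_near 0.89 [173. 143.] [0.6558 0.0632]
wrist short_key_top 0.78 [250.8 129.8] [ 0.6491 -0.0032]
wrist long_key_top 0.71 [335.2 130. ] [ 0.631  -0.0686]
wrist start_top 0.73 [435.1 130.7] [ 0.6092 -0.1459]
wrist drawer_face 0.76 [317.5 176.1] [ 0.5847 -0.0413]
wrist [ 0.717  -0.0771 -0.2788] [[-0.5, 0.1], [0.6, -0.5], [-0.1, -0.4], [0.0, 0.9]]
top mains_near 0.88 [272.5 195.4] [0.6529 0.0677]
top start_top 0.71 [400.1 243.4] [ 0.5262 -0.2704]
top [ 0.6545 -0.1668 -0.6638] [[-2.8, -81.1], [2.8, 81.1]]
```

View pics/wrist3.png

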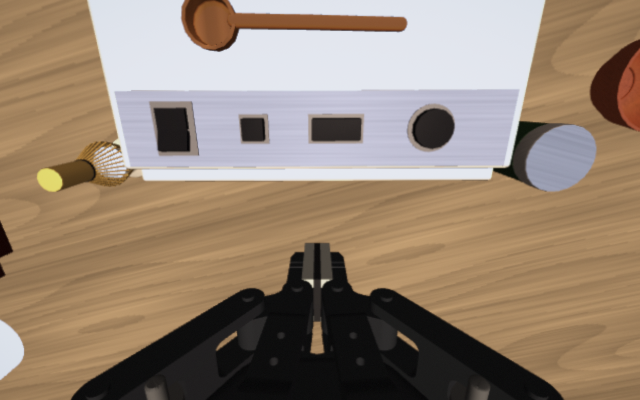

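The wrist view shows the drawer front flush (edge at row 175). The rocker is at (173,130), the square key at (253,129), the bar key at (336,129) and the round button at (432,127). The fit residuals are under 1 mm.

```bash
cat > d.py <<'E'
from h import *
v=[.717,-.0771,-.2788]
for n,l,z in (("mains",(-.100,.118),.195),("long",(-.085,-.016),.195),("start",(-.085,-.095),.195)): print(n,w(v,l),rel([*w(v,l),z],v[2]))
E
python3 d.py
```

```text
mains [0.65333522 0.06386381] (array([  50.5, -118.3,   79.4]), 0.013, -0.2662)
long [ 0.63087892 -0.06909   ] (array([63.9, 15.9, 79.4]), 0.013, -0.2662)
start [ 0.60913795 -0.14503952] (array([62.9, 94.9, 79.4]), 0.013, -0.2662)
```

Call:
jog_arm --pt "0 0 0.013 20 -50 0 0" --pt "0 0 0.013 40 -100 10 0" --pt "0 0 0.013 50 -118 50 0" --pt "0 0 0.013 50 -118 80 0" --pt "0 0 0.013 50 -118 88 0" --pt "0 0 0.013 50 -118 92 0" --pt "0 0 0.013 50 -118 95 0" --pt "0 0 0.013 50 -118 98 0" --pt "0 0 0.013 50 -118 99 0" --pt "0 0 0.013 50 -118 99 0"

```text
t: 8.85
eef_pos: [0.6532, 0.0638, 0.1772]
tool_rot: [-0.0, 0.99, -0.139, 0.001]
contact_force: [-3.8, -1.0, 8.0]
gripper_width: -0.001
grasp_force: 4.5
```

Call:
jog_arm --pt "0 0 0 0 0 2 0" --pt "0 0 0 0 0 4 0" --pt "0 0 0 0 0 4 0"

```text
t: 9.22
eef_pos: [0.6533, 0.0639, 0.1769]
tool_rot: [-0.0, 0.99, -0.139, 0.001]
contact_force: [-14.3, -2.2, 30.3]
gripper_width: 0.0
grasp_force: 15.3
```

Firm end stop. Next I rise, move to the bar key (y +134, x +14) and press it.

Call:
jog_arm --pt "0 0 0 0 0 -20 0" --pt "0 0 0 0 0 -40 0" --pt "0 0 0 7 60 -40 0" --pt "0 0 0 14 120 -40 0" --pt "0 0 0 15 134 -40 0" --pt "0 0 0 15 134 -40 0"

```text
t: 9.98
eef_pos: [0.6305, -0.0705, 0.2119]
tool_rot: [-0.0, 0.99, -0.14, 0.0]
contact_force: [-0.1, 1.6, 0.1]
gripper_width: 0.003
grasp_force: 0.0
```

```bash
python3 d.py; python3 c.py 4
```

```text
mains [0.65333522 0.06386381] (array([ -15.4, -135.4,   16.9]), -0.003, -0.2818)
long [ 0.63087892 -0.06909   ] (array([-0. , -1.5, 16.9]), -0.003, -0.2818)
start [ 0.60913795 -0.14503952] (array([ 0.2, 77.5, 16.9]), -0.003, -0.2818)
[ 0.6305 -0.0705  0.2119] 9.975
wrist mains_near 0.92 [122.7 250.5] [0.6536 0.0606]
wrist short_key_top 0.7 [212.2 234. ] [ 0.6493 -0.0046]
wrist long_key_top 0.56 [317.7 235.2] [ 0.629  -0.0713]
wrist start_top 0.79 [432.6 231.8] [ 0.6104 -0.1447]
wrist drawer_face 0.92 [299.1 261.4] [ 0.5826 -0.0406]
wrist [ 0.7167 -0.0778 -0.2704] [[0.2, 1.4], [-0.6, -0.4], [1.5, 0.8], [-1.0, -1.9]]
top mains_near 0.95 [273.9 193.9] [0.6569 0.064 ]
top start_top 0.37 [355.4 213. ] [ 0.6062 -0.1529]
top drawer_face 0.9 [314.2 220.2] [ 0.591  -0.0429]
top [ 0.7158 -0.082  -0.2949] [[-0.6, -4.7], [0.6, 4.7]]
```

View pics/wrist4.png

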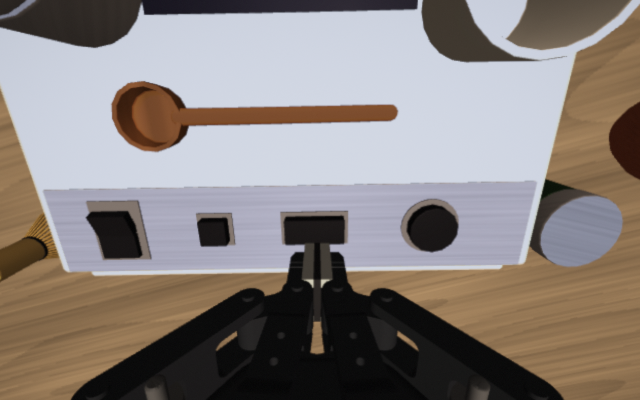

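The far half of the rocker now stands up, so it is on at (115,235). The square key at (213,232) is still up. The fingertips are over the bar key at (316,230).

Call:
jog_arm --pt "0 0 0 0 -1 15 0" --pt "0 0 0 0 -1 26 0" --pt "0 0 0 0 -1 30 0" --pt "0 0 0 0 -1 33 0" --pt "0 0 0 0 -1 36 0" --pt "0 0 0 0 -1 38 0" --pt "0 0 0 0 -1 40 0" --pt "0 0 0 0 -1 40 0"

```text
t: 11.58
eef_pos: [0.6308, -0.0683, 0.1759]
tool_rot: [0.0, 0.99, -0.139, 0.001]
contact_force: [-13.9, 0.5, 28.9]
gripper_width: 0.0
grasp_force: 14.2
```

Call:
jog_arm --pt "0 0 0 0 0 -15 0" --pt "0 0 0 0 0 -36 0" --pt "0 0 0 0 40 -36 0" --pt "0 0 0 0 77 -36 0" --pt "0 0 0 0 77 -36 0" --pt "0 0 0 0 77 -36 0"

```text
t: 12.32
eef_pos: [0.6098, -0.1418, 0.2076]
tool_rot: [-0.0, 0.99, -0.139, 0.0]
contact_force: [0.7, 0.5, -0.4]
gripper_width: 0.002
grasp_force: 0.0
```

```bash
python3 d.py; python3 c.py 5
```

```text
mains [0.65333522 0.06386381] (array([ -14.8, -209.7,   12.7]), -0.0, -0.279)
long [ 0.63087892 -0.06909   ] (array([  0.3, -75.7,  12.6]), -0.0, -0.279)
start [ 0.60913795 -0.14503952] (array([ 0.3,  3.3, 12.6]), -0.0, -0.279)
[ 0.6098 -0.1418  0.2076] 12.325
wrist mains_near 0.74 [  1.5 251.4] [0.6554 0.0621]
wrist short_key_top 0.97 [ 93.  236.6] [ 0.6493 -0.0041]
wrist long_key_top 0.69 [202.3 233.7] [ 0.6318 -0.072 ]
wrist start_top 0.62 [323.6 234.8] [ 0.6095 -0.1469]
wrist drawer_face 0.73 [211.1 262.1] [ 0.5851 -0.0377]
wrist [ 0.7175 -0.0783 -0.2745] [[-0.3, -0.3], [0.5, -1.2], [-0.5, 1.3], [0.3, 0.2]]
top mains_near 0.82 [275.6 192.9] [0.6596 0.0595]
top short_key_top 0.45 [295.4 196. ] [0.651  0.0064]
top long_key_top 0.46 [325.2 205.7] [ 0.6254 -0.0728]
top drawer_face 0.93 [313.5 220.5] [ 0.5902 -0.041 ]
top [ 0.7118 -0.084  -0.3487] [[0.3, 0.9], [-1.4, -12.5], [1.0, 2.9]]
```

View pics/wrist5.png

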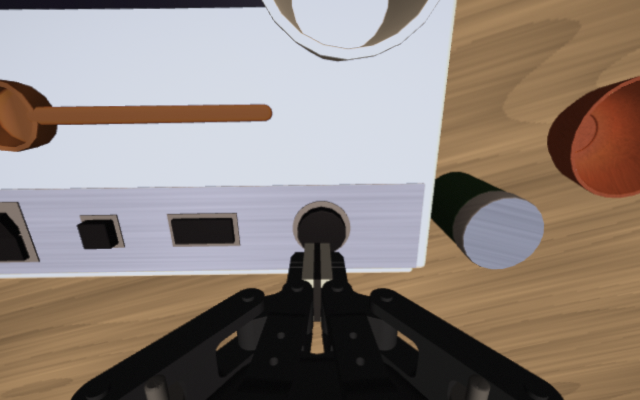

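The bar key at (203,229) sits lower than the square key at (99,233), so it is down. The round button is at (321,228), just ahead of the tip.

Call:
jog_arm --pt "0 0 0 0 4 10 0" --pt "0 0 0 0 4 22 0" --pt "0 0 0 0 4 27 0" --pt "0 0 0 0 4 30 0" --pt "0 0 0 0 4 33 0" --pt "0 0 0 0 4 35 0" --pt "0 0 0 0 4 36 0" --pt "0 0 0 0 4 36 0"

```text
t: 13.92
eef_pos: [0.608, -0.1464, 0.1758]
tool_rot: [0.001, 0.99, -0.139, 0.0]
contact_force: [-14.8, 1.6, 30.0]
gripper_width: -0.003
grasp_force: 14.8
```

Fully in at 0.1758. I'll rise and back away towards the robot.

Call:
jog_arm --pt "0 0 0 0 0 -15 0" --pt "0 0 0 0 0 -50 0" --pt "0 0 0 -5 -40 -90 0" --pt "0 0 0 -30 -70 -100 0" --pt "0 0 0 -40 -90 -100 0" --pt "0 0 0 -40 -90 -100 0" --pt "0 0 0 -40 -90 -100 0"

```text
t: 14.8
eef_pos: [0.5948, -0.05, 0.2712]
tool_rot: [0.0, 0.99, -0.14, 0.0]
contact_force: [0.1, 0.4, -0.4]
gripper_width: 0.002
grasp_force: 0.0
```

```bash
python3 c.py 6
```

```text
[ 0.5948 -0.05    0.2712] 14.8
wrist mains_near 0.8 [166. 172.] [0.6552 0.063 ]
wrist short_key_top 0.55 [241.7 156.8] [ 0.6502 -0.0033]
wrist long_key_top 0.68 [326.7 158.7] [ 0.6296 -0.0691]
wrist start_top 0.61 [423.4 155.7] [ 0.6103 -0.145 ]
wrist drawer_face 0.78 [310.  196.7] [ 0.5849 -0.0405]
wrist [ 0.7172 -0.0769 -0.2762] [[-0.1, 0.4], [-0.5, -0.4], [1.5, 0.0], [-0.7, -0.1]]
top mains_near 0.73 [400.  244.6] [ 0.5231 -0.2706]
top start_top 0.69 [353.3 212. ] [ 0.6089 -0.1473]
top [ 0.6555 -0.1868  0.3683] [[-1.5, 158.7], [1.5, -158.7]]
```

View pics/wrist6.png

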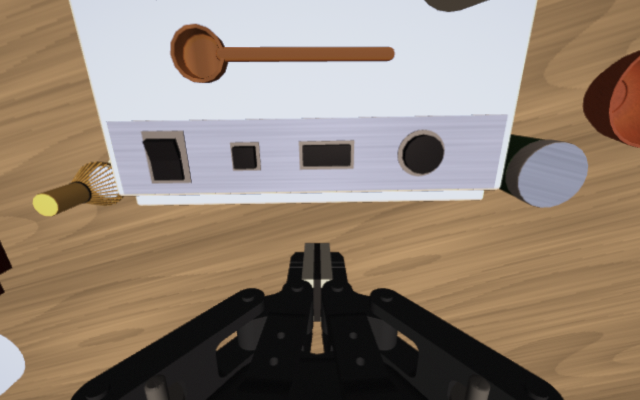

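The wrist view shows the drawer flush (row 196). The rocker at (165,160) is on, the square key at (245,156) is up, the bar key at (327,155) is down and the button at (421,153) is up. The scoop, whisk and tin have not moved.

```bash
python3 -c "
from station import bot
print(bot.hand_in())"
```

```text
the job is handed in; nothing more can be done
None
```

I pushed the drawer home, switched the mains on, pressed the long-cycle key down until it stayed, then pressed and released the start button, and handed in at about 15 s; the bowl and cup in the closed drawer could not be seen to check that they are upright.

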